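# Show the hidden dot on a settling tube to the bench camera with an inspection mirror

## Task

A sedimentation test is running in the rack beside the bench camera, so do not move the tubes and do not let the mirror touch them or the camera plate. First turn the camera's focus knob until its white pointer stands on the blue index mark; then take the inspection mirror out of its stand and hold it upright with the middle of its glass at the camera's focus point, glass turned halfway between the lens and the orange dot on the back of the black-capped tube, so that the lens sees the dot in the mirror. Finish still holding the mirror there, steady and clear of everything, with the other things on the table left where they are.

Things in the scene. Friction and masses are not known exactly. Their poses are not given: they have to be found in the camera images.
- station: Grey imaging plate, 170 x 420 x 12 mm, fixed. Origin: centre of its underside; z up. White camera at its -y end; the lens looks along the plate's +y at x = 35 mm. White grid tube rack (top 64 mm above the table, tubes to 125 mm) on the -x side of the lens axis; its front row of tubes is 60 mm from the axis, 20 mm cells. The axis itself is clear. Five more, fixed tubes in the two back rows.
- lens (a point): Middle of the camera's front lens (black barrel 38 mm wide in a 62 mm white ring light), 85 mm above the table. At (35, -60, 85) mm in the plate's frame; it looks along the plate's +y, level.
- focus_point (a point): The camera's focus point, in empty air on the lens axis, 220 mm in front of the lens and 85 mm above the table, at (35, 160, 85) mm in the plate's frame. The middle of the mirror glass belongs here.
- focus_knob (a joint): Focus knob angle, rad: 0 = white pointer on the blue index mark (line on the scale towards the plate's +x), growing clockwise seen from above. Starts 0.75 to 1.4 rad anticlockwise of the mark (negative values). Light friction, 0.04 N m; stays where left; stops at -1.9 and 1.0.
- focus_knob_grip (a point): Middle of the black round focus knob on the camera's roof, on its vertical axis, 134 mm above the table, at (35, -155, 134) mm in the plate's frame. Knob 36 mm in diameter, from 120 to 146 mm above the table; below it a scale disc (58 mm wide, top at 116 mm) and the housing roof (60 x 90 mm, at 113 mm).
- tube_black: Sample tube with a BLACK cap, 13 mm in diameter, 109 mm high with its 17 mm wide cap, loose in one of three cells of the rack's front row (20, 60 or 100 mm nearer the camera than the focus point, along the axis). Origin: centre of its underside. Carries the orange dot on its side. Not to be moved.
- dot (a point): Middle of the orange dot, 12 mm across, on the side of the black-capped tube that faces away from the camera, 84 mm above the table, so between the rack top and the cap.
- tube_red: Sample tube with a red cap, same size, loose in another front-row cell, no dot; leave alone. Origin: centre of its underside.
- tube_violet: Sample tube with a violet cap, same size, loose in another front-row cell, no dot; leave alone. Origin: centre of its underside.
- mirror: Inspection mirror, 110 g: blue frame 74 wide x 58 high x 6 mm thick, 70 x 54 mm glass on one face, and a straight grey handle, 12 x 12 mm, up from the top edge to 139 mm above the glass centre. Origin: centre of the glass face; +x out of the glass, +z up the handle, y across. It starts upright in its stand, glass centre 37 mm above the table, glass facing the stand's -x.
- mirror_grip (a point): Where to hold the handle: on its centre line, 108 mm above the middle of the glass, 3.5 mm behind the glass face. The handle's flat sides face along the mirror's x and y.
- mirror_stand: White fixed stand, foot 70 x 110 x 8 mm, with a slot 8 mm wide, 78 mm long and 24 mm deep (walls up to 32 mm above the table) in which the mirror stands; the mirror comes out straight up. Origin: centre of its underside; slot along its y.
- spray: White bottle with green label and blue cap, 64 mm wide, 170 mm high; bystander. Origin: centre of its underside.
- swab_jar: Glass jar with steel lid, 72 mm wide, 90 mm high; bystander. Origin: centre of its underside.
- timer: White wedge-shaped laboratory timer with a dark display, 60 x 80 x 42 mm; bystander. Origin: centre of its underside.
Not all that is in view belongs to the job. Leave any turquoise or yellow look-alike of the mirror_stand alone.

How it is judged:
By the outcome, as a careful person would: the job done as asked, in the order asked, and still so for the second after the job is handed in, while the arm keeps its last pose, push and grip.
It also fails if it takes over 58 s, if anything falls off the work surface, if the arm or the gripper's body presses on something with over 40 N, if the wrist force passes 120 N, or if a joint passes its speed limit or range.

## Robot

A 7-joint arm with a two-finger parallel gripper is mounted at the origin on the work surface. World frame = base frame: x ahead of the robot, y to its left, z up, the work surface at z = 0. Lengths are in m, angles in rad, forces in N, time in s.
With the tool pointing down it reaches from about 0.4 to 0.875 m from the base axis. Payload 6.5 kg.
Tool frame: the origin (TCP) lies at the very end of the fingers, on their centre line; the grasp point (between the pads) lies 19 mm behind it; z points along the fingers, y is the line along which they close (so a half turn about z gives the same grasp; the last joint's range is limited). The gripper opens to 88 mm and grips with 3 to 60 N. Pads are 18 mm wide; open, the fingers measure 123 mm over their backs; the gripper's body (75 mm by 187 mm) begins 45 mm behind the grasp point.
Start: joints at [-1.228, 0.536, -0.004, 1.538, 0.003, 1.067, -0.071], TCP at [0.258, 0.596, 0.239] pointing down, gripper open.
Joint ranges: [-2.7, 2.7], [-0.37, 2.16], [-1.27, 1.26], [0.24, 2.4], [-1.31, 4.45], [0.19, 1.91], [-2.76, 2.76]. Speed limits (rad/s): [2.39, 2.39, 3.14, 3.14, 3.14, 3.14, 3.14].

## Interface

Orientations are given as a rotation vector (axis times angle).
In Python, from rig import robot, eyes, workorder gives the robot as it stands. The module is installed in compiled form; this text tells all that it offers.
- The arm moves only by the tool carry_out, never from a script. Its argument "steps" is a list of rows, each a list of 6 numbers: the shift along the world's x, y, z in cm, then the turn, a rotation vector about the world's x, y, z in degrees. In form: [[x, y, z, ax, ay, az], ...]. A call has exactly 5 rows; each row is the pose to reach, as a shift and turn from the pose commanded when the call began; what a row does not reach only later rows make up. A row lasts 1/8 s, in which the tool goes at most 62.5 mm and 10.7 degrees, less where a joint would pass 70% of its speed; a pose out of reach is approached as far as the arm can. A call with a gripper value outside its range is refused whole. "claw" is the closure, from 0 (fully open) to 1 (shut), set as the call begins (left out, the last holds). The fingers move at their own pace and stop on an object; the grip force is fixed at half the most. Time passes only in rows, so rows that repeat a pose let the fingers close, or fill a call up. It gives the time, the measured TCP pose, the force, the opening and the grip force at its end, in the units of the state.
- robot.get_state(): the state, without advancing time (a new reading comes with each control period).
- eyes.read_camera(name): name is "scene" or "side" or "wrist"; returns a dict with "img" (480x640x3 uint8, red, green, blue), "z_map" (480x640 float32, m along the optical axis (not along the pixel's ray), 0 where there is no reading), "camera_matrix" (3x3 intrinsics, pixels), "R" (3x3) and "t" (3): a world point X has camera coordinates R X + t; the wrist camera has in their place "hand_eye" (4x4, takes a point from camera to tool coordinates, whose origin is the TCP and whose axes are the flange's). Camera axes: x right, y down, z forward; pixel columns grow to the right and rows downward; lengths in m; the calibration is good to about 2 mm. A picture is of the moment at which its call begins: read the wrist's pose just before it.
- workorder.close_job(): hands the job in; it is judged then, once.
The state is a dict: "t": time; "q": joint angles; "joint_vel": joint speeds; "tau": joint torques, N m; "tcp_pos": TCP position; "orientation": TCP orientation; "ft_force": force on the tool from outside, world axes, zero at the start; "torque": the same for the moment, N m; "width": opening from 0.0 (shut) to 1.0 (fully open); "grasp_force": force on a finger pad.
Only numpy, scipy, OpenCV 4.12 (cv2) and the standard library are available. Lean on these libraries where they do the work, as an engineer would, in place of code of your own. Each camera call takes 0.05 s, during which the arm holds its last target. There are 200 camera calls.

## Working session

There is one attempt and no reset: what is moved stays moved. The work goes in short steps, Python scripts to look and compute and a tool call to move; the robot and the scene stay as the last step left them, time stands still between calls to the robot, and variables do not carry over. Pictures are saved under pics/ and viewed, at most 10 in all, crops included, and the job is handed in when it is done.

Besides the shell and the picture viewer there is one more tool, called after ">>>" by a JSON object that holds its "api" and its "payload". carry_out: Moves the arm, as the interface text tells. Its arguments: {"type":"object","properties":{"steps":{"type":"array","items":{"type":"array","items":{"type":"number"}}},"claw":{"type":"number"}},"required":["steps"]}

```bash
mkdir -p pics; cat > h.py <<'E'
import numpy as np,cv2
from rig import robot,eyes,workorder
from scipy.spatial.transform import Rotation as Rn
def grab(n):
    s=robot.get_state(); c=eyes.read_camera(n)
    K=np.array(c["camera_matrix"]);z=c["z_map"]
    v,u=np.mgrid[:480,:640]
    P=np.stack([(u-K[0,2])/K[0,0]*z,(v-K[1,2])/K[1,1]*z,z],-1)
    if n=="wrist":
        H=np.array(c["hand_eye"]);P=P@H[:3,:3].T+H[:3,3]
        P=P@Rn.from_rotvec(s["orientation"]).as_matrix().T+np.array(s["tcp_pos"])
    else:
        P=(P-np.array(c["t"]).ravel())@np.array(c["R"])
    P[z==0]=np.nan
    return c,P,s
def save(n,im): cv2.imwrite("pics/"+n,cv2.cvtColor(im,cv2.COLOR_RGB2BGR))
E
python3 - <<'E'
from h import *
for n in("scene","side"):
    c,P,s=grab(n); save(n+"1.png",c["img"]); np.savez(n+"1.npz",img=c["img"],P=P)
print(s)
E
```

```text
{'t': 0.05, 'q': array([-1.22820182,  0.53715122, -0.00444194,  1.53883288,  0.00256577,
        1.06733108, -0.07121187]), 'joint_vel': array([-1.02640968e-03, -4.44299043e-04,  6.63567102e-04, -1.24352840e-03,
        4.26492989e-05,  1.00152795e-04, -1.73695080e-03]), 'tau': array([ 1.95968329e-03, -5.72623158e+01,  9.94550809e-01, -2.52523381e+01,
       -5.63267351e-02,  1.34029365e-02,  2.40351721e-05]), 'tcp_pos': array([0.25814002, 0.59588055, 0.23786443]), 'orientation': array([-6.37547800e-01, -3.07595936e+00,  2.66682357e-03]), 'ft_force': array([ 0.55492539,  0.55351278, -1.06842967]), 'torque': array([-0.00385427, -0.03329532, -0.00304697]), 'grasp_force': 0.0, 'width': 0.9979158939978207}
```

View pics/scene1.png

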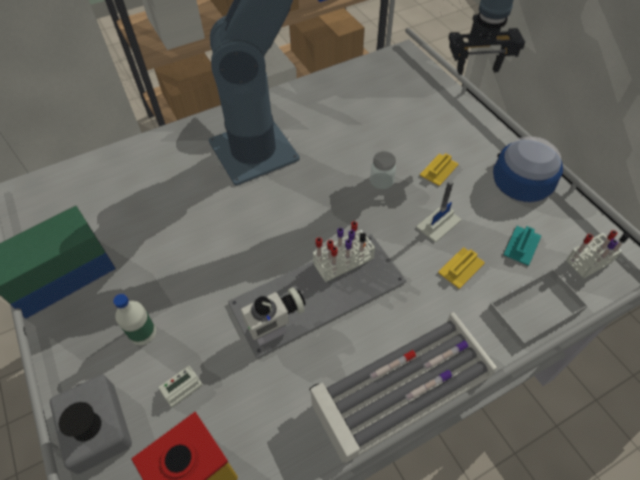

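View pics/side1.png

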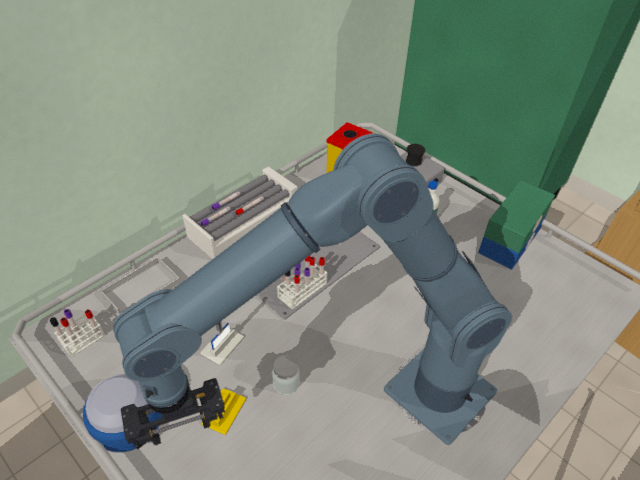

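The scene picture shows the plate with corners near (232,302), (258,350), (404,282) and (375,240). The camera and knob are at (265,306), the rack at (343,250), and the mirror in its white stand at (440,215). The side view is partly blocked by the arm, with the stand at (222,345).

```bash
python3 - <<'E'
from h import *
d=np.load("scene1.npz");img=d["img"];P=d["P"]
Z=P[...,2]
tab=(abs(P[...,0]-.5)<.1)&(abs(P[...,1]-.0)<.2); print("table z",np.nanmedian(Z[100:400,100:600][np.abs(Z[100:400,100:600])<.01]))
m=np.zeros((480,640),np.uint8); m[230:360,220:415]=1
pl=(m>0)&(Z>.008)&(Z<.017)
n,l,st,_=cv2.connectedComponentsWithStats(cv2.morphologyEx(pl.astype(np.uint8),cv2.MORPH_OPEN,np.ones((3,3))))
k=1+np.argmax(st[1:,4]); print(st[k])
rep=P[l==k][:,:2]
r=cv2.minAreaRect(rep.astype(np.float32)); print("plate",r); print(cv2.boxPoints(r))
# stand, mirror
sub=(slice(170,250),slice(405,470))
p=P[sub].reshape(-1,3);c=img[sub].reshape(-1,3).astype(int)
foot=(p[:,2]>.005)&(p[:,2]<.012)&(c.min(1)>150); r2=cv2.minAreaRect(p[foot][:,:2].astype(np.float32)); print("foot",r2,foot.sum())
wall=(p[:,2]>.027)&(p[:,2]<.036)&(c.min(1)>140); r2=cv2.minAreaRect(p[wall][:,:2].astype(np.float32)); print("wall",r2,wall.sum())
hi=p[:,2]>.08; print("handle",p[hi].mean(0),p[hi].max(0),hi.sum())
# knob
sub=(slice(280,330),slice(240,310)); p=P[sub].reshape(-1,3);
kn=(p[:,2]>.14)&(p[:,2]<.15);print("knob",p[kn].mean(0),kn.sum())
big=lambda im:cv2.resize(im,None,fx=4,fy=4,interpolation=cv2.INTER_CUBIC)
save("crop1.png",np.hstack([cv2.resize(img[220:350,235:375],(560,520),interpolation=cv2.INTER_CUBIC)]))
for nme,(x,y) in dict(jar=(384,160),tops=(353,227)).items(): print(nme,P[y,x])
# caps
sub=(slice(215,280),slice(305,380)); p=P[sub].reshape(-1,3);c=img[sub].reshape(-1,3)
cap=p[:,2]>.105; lab=np.where(cap.reshape(65,75),1,0).astype(np.uint8)
n,l,st,ce=cv2.connectedComponentsWithStats(lab)
for i in range(1,n):
  if st[i,4]>5: s=l.ravel()==i; print("cap",ce[i]+[305,215],np.median(p[s],0).round(4),np.median(c[s],0),st[i,4])
E
```

```text
table z -0.0005050477757693397
[ 242  246  161  111 5115]
plate ((0.542069673538208, -0.06510251760482788), (0.17084747552871704, 0.41872772574424744), 0.03889673948287964)
[[ 0.4565038   0.1442033 ]
 [ 0.45678812 -0.27452433]
 [ 0.62763554 -0.27440834]
 [ 0.6273512   0.1443193 ]]
foot ((0.5303826928138733, 0.36071985960006714), (0.004430202301591635, 0.03521968424320221), 15.935698509216309) 7
wall ((0.5170608758926392, 0.33180171251296997), (0.019502894952893257, 0.08043599128723145), 0.6561493873596191) 15
handle [0.51444976 0.32527859 0.13341708] [0.52010075 0.33665535 0.17838338] 174
knob [ 0.57802024 -0.21993078  0.1449857 ] 209
jar [0.30005497 0.2785073  0.08576375]
tops [0.48090978 0.06827044 0.12064995]
cap [350.90909091 234.96590909] [0.4995 0.0519 0.1219] [71. 42. 73.] 176
cap [339.95238095 232.31746032] [0.4797 0.0321 0.1215] [61. 50. 79.] 63
cap [362.2        237.21818182] [0.5178 0.0716 0.1223] [44. 43. 41.] 55
cap [318.77966102 242.11864407] [ 0.4802 -0.0268  0.1204] [94. 37. 36.] 59
cap [331.88135593 247.79661017] [ 0.5109 -0.0077  0.1218] [97. 40. 37.] 118
```

View pics/crop1.png

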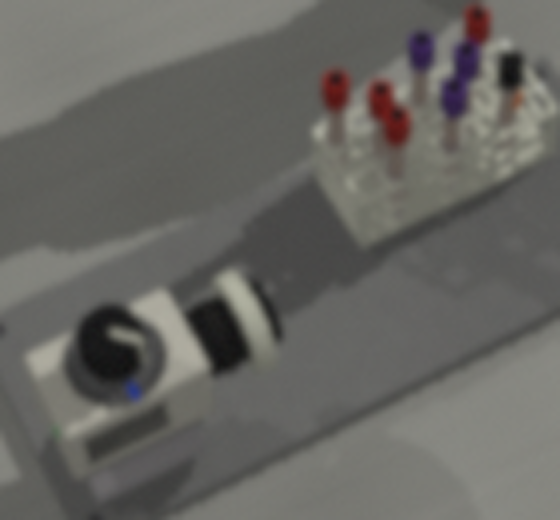

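The crop shows a black knob with its white pointer aimed at +y (crop (145,345)) and the blue mark at crop (133,390). The black-capped tube is at crop (510,70) with the orange dot just below the cap. I'll move to the mirror first and look from there.

>>> {"api": "carry_out", "payload": {"steps": [[4,-5,2,0,0,-6],[8,-10,4,0,0,-12],[12,-14,6,0,0,-18],[16,-18,8,0,0,-24],[19,-21,9,0,0,-28]]}}

```text
t: 0.72
tcp_pos: [0.4503, 0.3842, 0.3298]
orientation: [1.369, 2.827, 0.001]
ft_force: [0.2, 0.4, 0.3]
width: 1.0
grasp_force: 0.0
```

```bash
python3 - <<'E'
from h import *
c,P,s=grab("wrist"); save("w1.png",c["img"]); np.savez("w1.npz",img=c["img"],P=P)
print(s["t"],s["tcp_pos"],s["orientation"],s["q"]);print(c["hand_eye"])
E
```

```text
0.725 [0.45033073 0.38421788 0.32976609] [1.36907732e+00 2.82663905e+00 1.29674017e-03] [-0.91983749  0.3546122   0.18174868  1.6011174  -0.06709837  1.19093364
 -0.05562678]
[[ 4.91869420e-04 -9.57255381e-01 -2.89243658e-01  7.41414528e-02]
 [ 9.99999777e-01  6.01308641e-04 -2.89502014e-04  1.19707209e-05]
 [ 4.51052071e-04 -2.89243451e-01  9.57255464e-01 -1.45706592e-01]
 [ 0.00000000e+00  0.00000000e+00  0.00000000e+00  1.00000000e+00]]
```

View pics/w1.png

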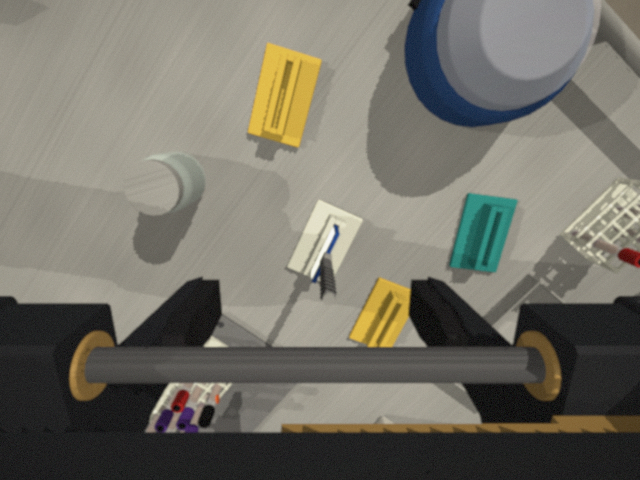

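The wrist view shows the white stand at (325,240), the mirror's blue frame edge from (315,278) to (338,228), and the handle at (327,275). The jar is at (175,180). I'll fit the foot and handle.

```bash
python3 - <<'E'
from h import *
d=np.load("w1.npz");img=d["img"].astype(int);P=d["P"]
sub=(slice(190,305),slice(280,368)); p=P[sub];c=img[sub]
m=(c.min(-1)>150)&(p[...,2]<.014)&(p[...,2]>.003)
m2=(p[...,2]>.003)&(c.min(-1)>135)&(p[...,2]<.04)
for k in(m,m2):
  r=cv2.minAreaRect(p[k][:,:2].astype(np.float32)); print(r,k.sum()); print(cv2.boxPoints(r))
w=(p[...,2]>.024)&(p[...,2]<.036); print("wall",cv2.minAreaRect(p[w][:,:2].astype(np.float32)),w.sum())
blue=(c[...,2]-c[...,0]>40); q=p[blue&(p[...,2]>.05)]
print("frame",len(q),q.min(0),q.max(0)); mu=q.mean(0);u,s_,vt=np.linalg.svd(q[:,:2]-mu[:2]);print(mu,vt[0])
wh=(c.min(-1)>150)&(p[...,2]>.04)&(p[...,2]<.07); print("glass",wh.sum(),p[wh].mean(0) if wh.any() else 0)
h=(p[...,2]>.085)
for a in np.arange(.08,.18,.015):
  k=(p[...,2]>a)&(p[...,2]<a+.015); print(round(a,3),k.sum(),p[k].mean(0).round(4) if k.any() else'')
save("crop2.png",cv2.resize(img[180:310,270:380].astype(np.uint8),(508,600),interpolation=cv2.INTER_CUBIC))
E
```

```text
((0.5109884738922119, 0.32886165380477905), (0.07021548599004745, 0.10862243920564651), 14.5638427734375) 1991
[[0.4633518  0.3725996 ]
 [0.49066585 0.26746744]
 [0.55862516 0.2851237 ]
 [0.5313111  0.39025587]]
((0.5056861639022827, 0.32998165488243103), (0.08141519874334335, 0.11273209005594254), 15.934983253479004) 2680
[[0.45106772 0.37300563]
 [0.4820179  0.2646054 ]
 [0.56030464 0.28695768]
 [0.52935445 0.3953579 ]]
wall ((0.5108972787857056, 0.3274967670440674), (0.023953665047883987, 0.09055958688259125), 13.702710151672363) 609
frame 111 [0.49989088 0.29454583 0.05130824] [0.52016931 0.36414686 0.06791302]
[0.50811255 0.3395976  0.06495601] [ 0.24406429 -0.96975905]
glass 197 [0.5066413  0.32990148 0.05445955]
0.08 57 [0.5082 0.3312 0.0877]
0.095 58 [0.508  0.3314 0.1026]
0.11 77 [0.5081 0.331  0.1179]
0.125 80 [0.5082 0.3313 0.1328]
0.14 96 [0.5082 0.331  0.1474]
0.155 109 [0.5081 0.3312 0.163 ]
0.17 156 [0.5105 0.3289 0.1746]
```

View pics/crop2.png

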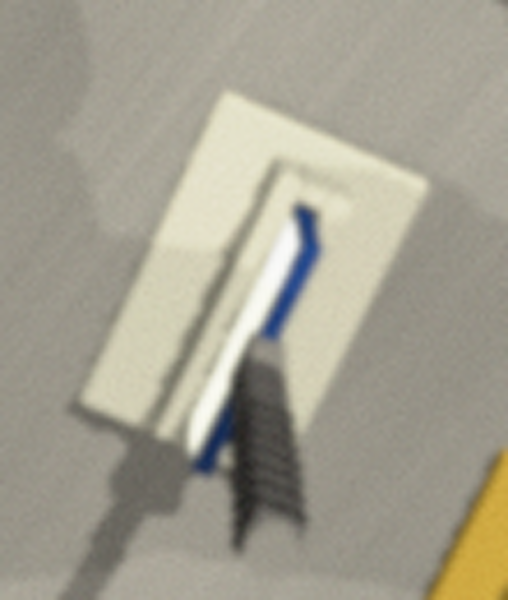

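The crop shows the glass on the left, facing the jar (world −x), with the stand at +14.5° yaw. So the mirror's yaw has to change by about +37°. Next, the knob.

>>> {"api": "carry_out", "payload": {"steps": [[1.4,-6,0,0,0,-6],[2.8,-12,0,0,0,-12],[4.2,-18,0,0,0,-18],[5.6,-24,0,0,0,-24],[7,-30,0,0,0,-30]]}}

```text
t: 1.4
tcp_pos: [0.5183, 0.0848, 0.3285]
orientation: [-2.052, -2.378, 0.0]
ft_force: [1.6, 0.0, -0.2]
width: 1.002
grasp_force: 0.0
```

>>> {"api": "carry_out", "payload": {"steps": [[1.1,-6,-1,0,0,0],[2.3,-12,-3,0,0,0],[3.5,-18,-5,0,0,0],[4.6,-24,-7,0,0,0],[5.7,-30,-8,0,0,0]]}}

```text
t: 2.02
tcp_pos: [0.5743, -0.2099, 0.248]
orientation: [-2.046, -2.381, 0.001]
ft_force: [1.7, 0.0, -0.5]
width: 0.999
grasp_force: 0.0
```

```bash
python3 - <<'E'
from h import *
c,P,s=grab("wrist"); save("w2.png",c["img"]); np.savez("w2.npz",img=c["img"],P=P)
print(s["t"],s["tcp_pos"],s["orientation"],s["q"])
R=Rn.from_rotvec(s["orientation"]).as_matrix(); print("tool y az",np.degrees(np.arctan2(R[1,1],R[0,1])),R[:,2])
k=(P[...,2]>.142)&(P[...,2]<.150)
n,l,st,ce=cv2.connectedComponentsWithStats(k.astype(np.uint8)); i=1+np.argmax(st[1:,4]); 
(cx,cy),r=cv2.minEnclosingCircle(P[l==i][:,:2].astype(np.float32)); print("knob",cx,cy,r,st[i],np.nanmedian(P[l==i],0))
img=c["img"].astype(int)
D=np.hypot(P[...,0]-cx,P[...,1]-cy)
w=(img.min(-1)>110)&(l==i)&(D<.018)
q=P[w][:,:2]-[cx,cy]; print(w.sum(),q.mean(0),"ptr az",np.degrees(np.arctan2(*q.mean(0)[::-1])))
u,ss,vt=np.linalg.svd(q-q.mean(0)); print("dir",vt[0],np.degrees(np.arctan2(vt[0,1],vt[0,0])))
b=(img[...,2]-img[...,0]>50)&(D<.035)&(P[...,2]>.105); q=P[b][:,:2]-[cx,cy]; print("blue",b.sum(),q.mean(0),np.degrees(np.arctan2(*q.mean(0)[::-1])))
save("crop3.png",cv2.resize(c["img"][160:320,220:420],(750,600),interpolation=cv2.INTER_CUBIC))
E
```

```text
2.025 [ 0.57432713 -0.209853    0.24798593] [-2.04620606e+00 -2.38127978e+00  6.01188495e-04] [-0.07797586  0.49715819  0.49695046  1.65780394 -0.2646272   1.05604621
  0.65100789]
tool y az 8.655884263911087 [-1.71685336e-03  9.70343738e-04 -9.99998055e-01]
knob 0.5762131810188293 -0.21970275044441223 0.0186581090092659 [ 291  222   49   47 1682] [ 0.5761664  -0.21918923  0.14576405]
133 [0.00687849 0.00619354] ptr az 42.000525770345554
dir [-0.72102657 -0.69290741] -136.13930142794203
blue 72 [0.02437284 0.00026029] 0.6118608885177971
```

View pics/crop3.png

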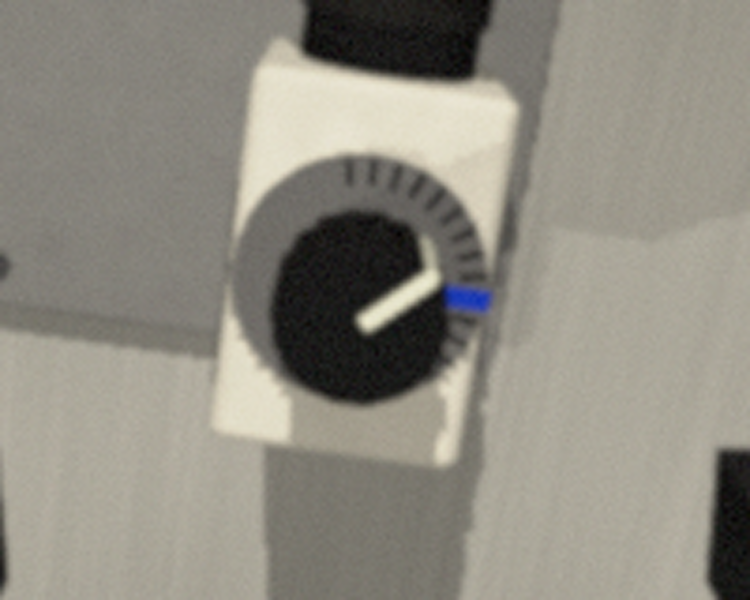

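The crop shows the pointer about 43° anticlockwise of the blue mark at crop (467,298), with the knob at world (0.576,−0.220). I'll go down, grip and turn.

>>> {"api": "carry_out", "payload": {"steps": [[0.2,-0.5,-3,0,0,0],[0.2,-1,-6,0,0,0],[0.2,-1,-9,0,0,0],[0.2,-1,-11.5,0,0,0],[0.2,-1,-12.5,0,0,0]]}}

```text
t: 2.7
tcp_pos: [0.5756, -0.2181, 0.1228]
orientation: [-2.047, -2.38, 0.002]
ft_force: [0.4, 0.1, -0.0]
width: 1.001
grasp_force: 0.0
```

>>> {"api": "carry_out", "payload": {"steps": [[0,0,0,0,0,0],[0,0,0,0,0,0],[0,0,0,0,0,0],[0,0,0,0,0,0],[0,0,0,0,0,0]], "claw": 1}}

```text
t: 3.32
tcp_pos: [0.5767, -0.219, 0.1248]
orientation: [2.049, 2.381, 0.0]
ft_force: [-0.9, 0.8, 0.3]
width: 0.457
grasp_force: 0.0
```

>>> {"api": "carry_out", "payload": {"steps": [[0,0,0,0,0,0],[0,0,0,0,0,0],[0,0,0,0,0,0],[0,0,0,0,0,0],[0,0,0,0,0,0]]}}

```text
t: 3.95
tcp_pos: [0.5762, -0.2191, 0.1247]
orientation: [-2.049, -2.381, 0.0]
ft_force: [-3.9, 1.3, 5.1]
width: 0.397
grasp_force: 30.0
```

>>> {"api": "carry_out", "payload": {"steps": [[0,0,0,0,0,-8.6],[0,0,0,0,0,-17.2],[0,0,0,0,0,-25.8],[0,0,0,0,0,-34.4],[0,0,0,0,0,-43]]}}

```text
t: 4.58
tcp_pos: [0.5765, -0.2192, 0.1247]
orientation: [2.783, 1.458, -0.0]
ft_force: [-2.1, 0.0, 4.4]
width: 0.404
grasp_force: 30.0
```

>>> {"api": "carry_out", "payload": {"steps": [[0,0,0,0,0,0],[0,0,0,0,0,0],[0,0,0,0,0,0],[0,0,0,0,0,0],[0,0,0,0,0,0]]}}

```text
t: 5.2
tcp_pos: [0.5765, -0.2192, 0.1247]
orientation: [2.779, 1.465, 0.0]
ft_force: [-2.6, 1.3, 5.5]
width: 0.396
grasp_force: 30.0
```

>>> {"api": "carry_out", "payload": {"steps": [[0,0,0,0,0,0],[0,0,0,0,0,0],[0,0,0,0,0,0],[0,0,0,0,0,0],[0,0,0,0,0,0]], "claw": 0}}

```text
t: 5.82
tcp_pos: [0.5766, -0.219, 0.1245]
orientation: [2.779, 1.465, 0.0]
ft_force: [0.6, 0.6, 0.3]
width: 0.941
grasp_force: 0.0
```

>>> {"api": "carry_out", "payload": {"steps": [[0,0,0,0,0,0],[0,0,1,0,0,0],[0,0,4,0,0,0],[0,0,8,0,0,0],[0,0,12,0,0,0]]}}

```text
t: 6.45
tcp_pos: [0.5764, -0.2192, 0.2464]
orientation: [2.779, 1.464, 0.0]
ft_force: [-0.3, -0.9, 0.7]
width: 0.999
grasp_force: 0.0
```

```bash
cat > knob.py <<'E'
from h import *
import sys
c,P,s=grab("wrist"); print(s["t"],s["tcp_pos"],s["q"])
R=Rn.from_rotvec(s["orientation"]).as_matrix(); print("tool y az",np.degrees(np.arctan2(R[1,1],R[0,1])))
k=(P[...,2]>.142)&(P[...,2]<.150)
n,l,st,ce=cv2.connectedComponentsWithStats(k.astype(np.uint8)); i=1+np.argmax(st[1:,4])
(cx,cy),r=cv2.minEnclosingCircle(P[l==i][:,:2].astype(np.float32)); print("knob",cx,cy,r,st[i])
img=c["img"].astype(int); D=np.hypot(P[...,0]-cx,P[...,1]-cy)
w=(img.min(-1)>110)&(l==i)&(D<.018)
q=P[w][:,:2]-[cx,cy]; u,ss,vt=np.linalg.svd(q-q.mean(0)); print(w.sum(),"ptr",q.mean(0),"dir",np.degrees(np.arctan(vt[0,1]/vt[0,0])))
b=(img[...,2]-img[...,0]>50)&(D<.035)&(P[...,2]>.105); q=P[b][:,:2]-[cx,cy]; print("blue",q.mean(0),np.degrees(np.arctan2(*q.mean(0)[::-1])))
save(sys.argv[1],cv2.resize(c["img"][140:340,220:420],(600,600),interpolation=cv2.INTER_CUBIC))
E
python3 knob.py crop4.png
```

```text
6.45 [ 0.57642679 -0.21915575  0.24640998] [-0.20603741  0.55745722  0.71829059  1.65554894 -0.40511333  1.08258472
  0.02944613]
tool y az -34.4382784702033
knob 0.5765103697776794 -0.21953408420085907 0.01861685886979103 [ 291  211   48   47 1736]
138 ptr [ 0.00905932 -0.00042042] dir 8.625004547937055
blue [ 0.02417642 -0.00028343] -0.6716611897064888
```

View pics/crop4.png

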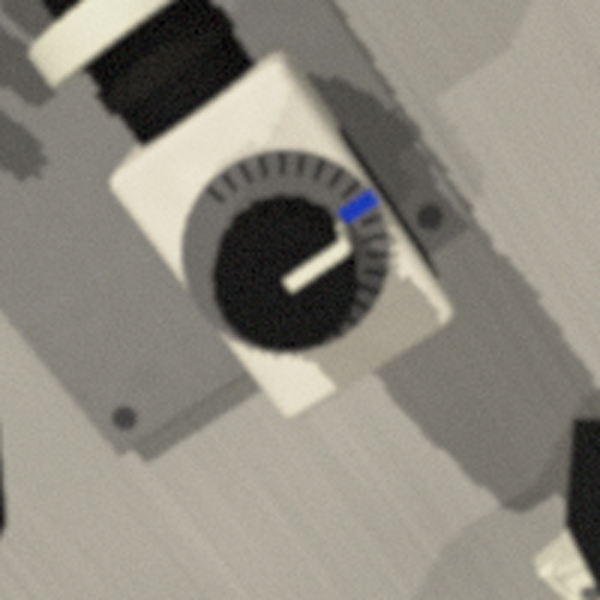

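```bash
cat > ptr.py <<'E'
from h import *
c=None
def ana(img,P,cx,cy):
    # use top-plane homography: refit pixel->world xy from knob-top pixels
    img=img.astype(int); k=(abs(P[...,2]-.146)<.004)&(np.hypot(P[...,0]-cx,P[...,1]-cy)<.0195)
    v,u=np.nonzero(k); H,_=cv2.findHomography(np.c_[u,v].astype(np.float32),P[k][:,:2].astype(np.float32),cv2.RANSAC,.001)
    S=6;u0,v0,u1,v1=u.min()-3,v.min()-3,u.max()+3,v.max()+3
    g=cv2.resize(img[v0:v1,u0:u1].min(-1).astype(np.uint8),None,fx=S,fy=S,interpolation=cv2.INTER_CUBIC)
    for th in(90,110,130):
        yy,xx=np.nonzero(g>th)
        pt=np.c_[(xx+.5)/S-.5+u0,(yy+.5)/S-.5+v0].astype(np.float32)[None]
        w=cv2.perspectiveTransform(pt,H)[0]-[cx,cy]
        r=np.hypot(*w.T); w=w[r<.0155]
        t=w.mean(0); vx,vy,_,_=cv2.fitLine(w.astype(np.float32),cv2.DIST_HUBER,0,.01,.01).ravel()
        print(th,len(w),"mean az",np.degrees(np.arctan2(t[1],t[0])).round(1),"dir",np.degrees(np.arctan(vy/vx)).round(1),"rmin/max",np.hypot(*w.T).min().round(4))
        q=w[np.hypot(*w.T)>.011].mean(0); print("  tip az",np.degrees(np.arctan2(q[1],q[0])).round(1))
d=np.load("w2.npz"); ana(d["img"],d["P"],.5764,-.2195)
c,P,s=grab("wrist"); ana(c["img"],P,.5764,-.2195)
E
python3 ptr.py
```

```text
90 4700 mean az 40.2 dir 44.0 rmin/max 0.0
  tip az 41.7
110 4197 mean az 40.3 dir 43.9 rmin/max 0.0
  tip az 41.7
130 3705 mean az 40.3 dir 43.9 rmin/max 0.0001
  tip az 41.7
90 4568 mean az -3.6 dir 0.9 rmin/max 0.0001
  tip az -2.0
110 4086 mean az -3.6 dir 0.9 rmin/max 0.0002
  tip az -1.9
130 3606 mean az -3.5 dir 0.8 rmin/max 0.0005
  tip az -1.9
```

The pointer direction is now 0.9° from the plate's x axis, so the knob is set. Next, the mirror.

>>> {"api": "carry_out", "payload": {"steps": [[-0.7,6,1,0,0,10],[-1.4,12,2,0,0,20],[-2,18,2,0,0,30],[-2.7,24,2,0,0,40],[-3.3,30,2,0,0,48.9]]}}

```text
t: 7.18
tcp_pos: [0.5429, 0.0828, 0.2646]
orientation: [1.917, 2.489, 0.0]
ft_force: [1.0, 0.2, -1.4]
width: 1.002
grasp_force: 0.0
```

>>> {"api": "carry_out", "payload": {"steps": [[-0.7,6,0,0,0,0],[-1.4,12,0,0,0,0],[-2,18,0,0,0,0],[-2.7,23,0,0,0,0],[-3.2,24.8,0,0,0,0]]}}

```text
t: 7.8
tcp_pos: [0.5099, 0.3326, 0.2639]
orientation: [-1.917, -2.487, 0.0]
ft_force: [0.5, -0.5, 0.4]
width: 0.997
grasp_force: 0.0
```

```bash
cat > mir.py <<'E'
from h import *
import sys
c,P,s=grab("wrist"); print(s["t"],s["tcp_pos"],s["q"])
R=Rn.from_rotvec(s["orientation"]).as_matrix(); T=np.array(s["tcp_pos"]); print("tool y az",np.degrees(np.arctan2(R[1,1],R[0,1])),R[:,2])
img=c["img"].astype(int); near=np.hypot(P[...,0]-.511,P[...,1]-.329)<.09
save("v_"+sys.argv[1],c["img"])
top=near&(P[...,2]>.1715)&(P[...,2]<.182); q=P[top]; r=cv2.minAreaRect(q[:,:2].astype(np.float32)); print("top",r,top.sum(),q[:,2].mean())
ft=near&(P[...,2]>.004)&(P[...,2]<.013)&(img.min(-1)>140)
print("foot",cv2.minAreaRect(P[ft][:,:2].astype(np.float32)),ft.sum())
w=near&(P[...,2]>.027)&(P[...,2]<.036)&(img.min(-1)>130); print("wall",cv2.minAreaRect(P[w][:,:2].astype(np.float32)),w.sum())
E
python3 mir.py a.png
```

```text
7.8 [0.50988668 0.33257531 0.263879  ] [-0.9594155   0.46375766  0.4262493   1.64669973 -0.21265123  1.07779316
 -0.21428191]
tool y az 14.747884697971665 [-1.08834099e-03  4.77058927e-04 -9.99999294e-01]
top ((0.5112788677215576, 0.3281444013118744), (0.011505077593028545, 0.011969358660280704), 14.381848335266113) 250 0.17535944037037837
foot ((0.5108185410499573, 0.32848411798477173), (0.07013438642024994, 0.10854731500148773), 13.93466567993164) 3620
wall ((0.5108951330184937, 0.3280729055404663), (0.024014005437493324, 0.08957797288894653), 13.77530288696289) 887
```

>>> {"api": "carry_out", "payload": {"steps": [[0,0,-2,0,0,0],[0,0,-4,0,0,0],[0,0,-6,0,0,0],[0,0,-6,0,0,0],[0,0,-6,0,0,0]]}}

```text
t: 8.48
tcp_pos: [0.5124, 0.328, 0.2054]
orientation: [1.925, 2.482, 0.001]
ft_force: [0.1, -0.1, 0.0]
width: 0.998
grasp_force: 0.0
```

>>> {"api": "carry_out", "payload": {"steps": [[-0.1,0,-2,0,0,0],[-0.1,0,-4,0,0,0],[-0.1,0,-6,0,0,0],[-0.1,0,-7.9,0,0,0],[-0.1,0,-7.9,0,0,0]]}}

```text
t: 9.1
tcp_pos: [0.5097, 0.3284, 0.1241]
orientation: [-1.923, -2.483, 0.004]
ft_force: [0.8, -0.6, 0.5]
width: 1.002
grasp_force: 0.0
```

>>> {"api": "carry_out", "payload": {"steps": [[0,0,0,0,0,0],[0,0,0,0,0,0],[0,0,0,0,0,0],[0,0,0,0,0,0],[0,0,0,0,0,0]], "claw": 1}}

```text
t: 9.72
tcp_pos: [0.5106, 0.329, 0.1256]
orientation: [1.924, 2.484, 0.0]
ft_force: [-0.5, 0.0, 0.3]
width: 0.461
grasp_force: 0.0
```

>>> {"api": "carry_out", "payload": {"steps": [[0,0,0,0,0,0],[0,0,0,0,0,0],[0,0,0,0,0,0],[0,0,0,0,0,0],[0,0,0,0,0,0]]}}

```text
t: 10.35
tcp_pos: [0.5105, 0.3289, 0.1255]
orientation: [1.924, 2.484, -0.0]
ft_force: [0.3, -0.3, -0.5]
width: 0.134
grasp_force: 30.0
```

The mirror is gripped at 11.8 mm opening and the side force is low. I'll lift it straight up.

>>> {"api": "carry_out", "payload": {"steps": [[0,0,1,0,0,0],[0,0,2.5,0,0,0],[0,0,4.5,0,0,0],[0,0,6.5,0,0,0],[0,0,8,0,0,0]]}}

```text
t: 10.98
tcp_pos: [0.5109, 0.3292, 0.2077]
orientation: [1.924, 2.483, 0.003]
ft_force: [-0.9, 0.2, -1.0]
width: 0.134
grasp_force: 30.0
```

```bash
python3 - <<'E'
from h import *
print(robot.get_state()["width"],robot.get_state()["grasp_force"])
d=np.load("scene1.npz");img=d["img"].astype(int);P=d["P"]
def org(img,P,lo):
  hsv=cv2.cvtColor(img.astype(np.uint8),cv2.COLOR_RGB2HSV)
  m=(hsv[...,0]>4)&(hsv[...,0]<17)&(hsv[...,1]>lo)&(P[...,2]>.06)&(P[...,2]<.11)&(abs(P[...,0]-.517)<.03)&(abs(P[...,1]-.05)<.06)
  print(m.sum(),np.argwhere(m).mean(0) if m.any() else '',P[m].mean(0) if m.any() else '')
  print(np.c_[P[m].round(4),img[m]][:12] if m.any() else '')
org(img,P,110)
d=np.load("w1.npz");org(d["img"].astype(int),d["P"],110)
c,P,s=grab("scene");org(c["img"].astype(int),P,110)
E
```

```text
0.13445737766965624 29.979030769318342
2 [244.5 364. ] [0.51969238 0.07841322 0.08673694]
[[5.180e-01 7.950e-02 8.600e-02 1.240e+02 8.800e+01 6.900e+01]
 [5.214e-01 7.730e-02 8.740e-02 1.240e+02 8.900e+01 7.000e+01]]
31 [399.06451613 216.38709677] [0.51824566 0.0806053  0.08616612]
[[5.161e-01 8.350e-02 8.260e-02 1.770e+02 9.600e+01 6.600e+01]
 [5.184e-01 8.060e-02 7.850e-02 1.720e+02 1.120e+02 8.600e+01]
 [5.143e-01 8.240e-02 8.480e-02 1.900e+02 1.260e+02 9.700e+01]
 [5.151e-01 8.400e-02 8.560e-02 1.970e+02 1.020e+02 6.500e+01]
 [5.165e-01 8.390e-02 8.460e-02 1.890e+02 8.900e+01 4.900e+01]
 [5.184e-01 8.220e-02 8.180e-02 1.810e+02 1.100e+02 7.900e+01]
 [5.150e-01 8.170e-02 8.560e-02 2.000e+02 1.240e+02 9.500e+01]
 [5.162e-01 8.230e-02 8.530e-02 2.090e+02 1.020e+02 5.900e+01]
 [5.173e-01 8.310e-02 8.520e-02 1.910e+02 8.600e+01 3.900e+01]
 [5.197e-01 7.970e-02 8.060e-02 1.770e+02 1.010e+02 7.000e+01]
 [5.153e-01 8.250e-02 8.790e-02 2.040e+02 1.210e+02 9.100e+01]
 [5.166e-01 8.260e-02 8.710e-02 2.120e+02 1.020e+02 5.900e+01]]
0
```

>>> {"api": "carry_out", "payload": {"steps": [[1.5,-3,0,0,0,5],[3,-7,0,0,0,12],[5,-12,0,0,0,20],[6.5,-16,0,0,0,29],[6.7,-19,0,0,0,37]]}}

```text
t: 11.65
tcp_pos: [0.5783, 0.1363, 0.2057]
orientation: [1.033, 2.966, -0.001]
ft_force: [-0.1, -1.1, -1.4]
width: 0.133
grasp_force: 30.0
```

>>> {"api": "carry_out", "payload": {"steps": [[0,-1,0,0,0,0],[0,-2,0,0,0,0],[0,-3,0,0,0,0],[0,-4,0,0,0,0],[0,-4,0,0,0,0]]}}

```text
t: 12.28
tcp_pos: [0.5775, 0.0983, 0.2055]
orientation: [1.038, 2.965, -0.001]
ft_force: [0.4, 0.3, -1.0]
width: 0.135
grasp_force: 30.0
```

>>> {"api": "carry_out", "payload": {"steps": [[0,0,-1,0,0,0],[0,0,-2,0,0,0],[0,0,-3,0,0,0],[0,0,-3,0,0,0],[0,0,-3,0,0,0]]}}

```text
t: 12.9
tcp_pos: [0.5777, 0.099, 0.1756]
orientation: [1.036, 2.966, 0.0]
ft_force: [-0.1, 0.3, -1.4]
width: 0.132
grasp_force: 30.0
```

```bash
cat > fin.py <<'E'
from h import *
import sys
for n in("scene","side","wrist"):
    c,P,s=grab(n); img=c["img"]; np.savez(f"f_{n}.npz",img=img,P=P); save(f"f{sys.argv[1]}_{n}.png",img)
    I=img.astype(int); near=(np.hypot(P[...,0]-.577,P[...,1]-.095)<.06)&(P[...,2]>.05)
    b=near&(I[...,2]-I[...,0]>35)&(P[...,2]<.125); h=near&(P[...,2]>.125)&(P[...,2]<.16)
    g=near&(I.min(-1)>140)&(P[...,2]<.12)
    for k,m in(("blue",b),("handle",h),("glass",g)):
        if m.sum()>5:
            q=P[m]; vx,vy,x0,y0=cv2.fitLine(q[:,:2].astype(np.float32),cv2.DIST_HUBER,0,.001,.01).ravel()
            print(n,k,m.sum(),q.mean(0).round(4),"min",q.min(0).round(4),"max",q.max(0).round(4),"line az",np.degrees(np.arctan(vy/vx)).round(1),"px",np.argwhere(m).mean(0).round(0))
s=robot.get_state();R=Rn.from_rotvec(s["orientation"]).as_matrix()
print(s["t"],s["tcp_pos"],"yaw",np.degrees(np.arctan2(R[1,1],R[0,1])),R[:,2],s["ft_force"],s["q"])
E
python3 fin.py 1
```

```text
scene blue 25 [0.5982 0.0821 0.1132] min [0.5867 0.0737 0.0858] max [0.6091 0.0914 0.121 ] line az -39.1 px [261. 383.]
scene handle 48 [0.5792 0.0933 0.1395] min [0.5198 0.0713 0.1257] max [0.5894 0.101  0.1575] line az 17.8 px [247. 384.]
scene glass 15 [0.524  0.087  0.0618] min [0.5212 0.0779 0.0565] max [0.5267 0.1024 0.0666] line az -81.1 px [250. 367.]
side blue 43 [0.5535 0.1178 0.0981] min [0.5459 0.1017 0.0575] max [0.5721 0.1252 0.1194] line az -38.5 px [275. 267.]
side handle 39 [0.5716 0.1021 0.1426] min [0.5662 0.0962 0.1255] max [0.5806 0.108  0.1594] line az 49.4 px [258. 266.]
side glass 22 [0.5311 0.0947 0.071 ] min [0.519  0.0758 0.0513] max [0.5725 0.1081 0.1184] line az 15.4 px [281. 279.]
wrist blue 523 [0.5586 0.1143 0.1109] min [0.5481 0.1017 0.0599] max [0.5734 0.1232 0.118 ] line az -38.6 px [213. 315.]
wrist handle 546 [0.5723 0.1013 0.1423] min [0.519 0.072 0.125] max [0.5789 0.1067 0.1599] line az 47.2 px [259. 312.]
wrist glass 489 [0.5305 0.0918 0.0718] min [0.5177 0.0631 0.0501] max [0.5752 0.1172 0.1199] line az -88.7 px [191. 268.]
13.05 [0.57783548 0.09900059 0.17591904] yaw 51.47675848193066 [ 7.57755689e-04  1.65400154e-04 -9.99999699e-01] [-0.52406204  0.08454228 -1.6865696 ] [-0.45484108  0.51311722  0.28033545  1.78043114 -0.17834925  0.87199933
  0.80470768]
```

The position and yaw match: frame line −38.6°, ends as predicted. I only need to come down 2 mm, then settle and check.

>>> {"api": "carry_out", "payload": {"steps": [[0,0,-0.1,0,0,0],[0,0,-0.2,0,0,0],[0,0,-0.2,0,0,0],[0,0,-0.2,0,0,0],[0,0,-0.2,0,0,0]]}}

```text
t: 13.68
tcp_pos: [0.5776, 0.099, 0.1735]
orientation: [1.036, 2.966, -0.0]
ft_force: [0.5, -0.6, -1.8]
width: 0.131
grasp_force: 30.0
```

```bash
python3 fin.py 2 | grep -v "glass\|scene"; python3 - <<'E'
from h import *
a=np.load("f_scene.npz")["img"][215:345,235:415]; b=np.load("f_wrist.npz")["img"]
save("final.png",np.vstack([cv2.resize(a,(540,390),interpolation=cv2.INTER_CUBIC)])); save("finalw.png",b)
E
```

```text
side blue 39 [0.5526 0.1182 0.0976] min [0.543  0.1013 0.0623] max [0.5722 0.1246 0.1212] line az -40.3 px [275. 267.]
side handle 36 [0.5717 0.1016 0.144 ] min [0.5624 0.0942 0.127 ] max [0.5777 0.1077 0.1597] line az 73.8 px [258. 266.]
wrist blue 524 [0.5582 0.1143 0.1085] min [0.5479 0.1017 0.0592] max [0.5732 0.1232 0.1157] line az -38.5 px [213. 315.]
wrist handle 546 [0.5715 0.1009 0.1418] min [0.5192 0.073  0.125 ] max [0.5786 0.1069 0.16  ] line az 47.7 px [260. 311.]
13.825 [0.57756256 0.09902077 0.17355376] yaw 51.48075241266089 [ 8.44264126e-05  3.10227932e-05 -9.99999996e-01] [-1.07672141 -0.66476905 -0.53547699] [-0.45423023  0.51618425  0.27941726  1.78214957 -0.17937895  0.86796235
  0.80548668]
```

View pics/finalw.png

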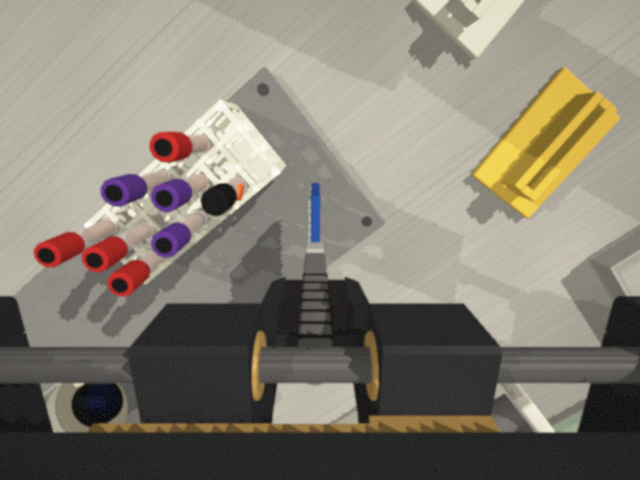

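View pics/final.png

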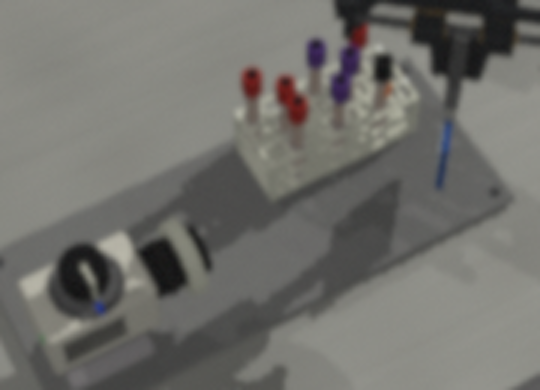

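The wrist view shows the mirror upright at (315,212), clear of the black-capped tube at (218,198) and its dot at (240,190). The scene crop shows the knob pointer on the blue mark and the tubes in place. I'll hand in the job.

```bash
python3 -c "
from h import *
print(workorder.close_job())"
```

```text
the job is handed in; nothing more can be done
None
```

I handed the job in at about 14 s. The focus knob pointer is about 1° off the blue mark. The mirror is held upright at the focus point (within about 1 mm), turned halfway between the lens and the orange dot, and nothing else appears to have moved; whether the lens sees the dot was worked out from measured positions, not viewed through the camera.

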